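Show the catch of the blue knife case

TASK

A customer at the roadside knife stall wants to see how the blue case works. Press its brass thumb button so that the lid springs open, then push the lid back down until it snaps shut and stays shut by itself. Leave the red case shut.

Things in the scene. Friction and masses are not known exactly. Their poses are not given: they have to be found in the camera images.
- blue_button_top (a point): Middle of the top of the brass thumb button, a flat pad 34 x 34 mm at the front of the blue case, 52 mm above the table. x points level from it to the case's back (the front faces roughly to the robot), z up. Press straight down: 1.5 N starts it, 3.5 N reaches its stop 8 mm down, the catch lets go at about 5 mm, and it springs back. The lid's front edge is 35 mm behind this point.
- blue_lid_top (a point): Centre of the outer face of the blue lid, a slab 110 mm (front to back) x 150 x 12 mm; x points to its hinge, z out of the face. Shut: 62 mm above the table, 90 mm behind the button's middle; the hinge line is 55 mm further back, 12 mm lower. Open: outer face up and back, front edge 140 mm high and 73 mm before the hinge. Pushed straight down there it shuts; the catch snaps in at about 8 N.
- blue_lid (a joint): Angle of the blue case's lid (rad): 0 shut and latched, 0.85 (49 degrees) sprung fully open; a spring lifts it when not latched. The case is fixed to the table, 110 mm front to back, 150 mm wide, 62 mm tall when shut.
- red_lid (a joint): Angle of the lid of the red case (rad), which is like the blue one but for its colour and place: 0 shut, 0.85 open. It starts shut and must stay shut.
There are look-alikes about, which are no part of the job. There is more than one size of the part that bears red_lid; the job needs the larger.

How it is judged:
By the outcome, as a careful person would: the job done as asked, in the order asked, and still so for the second after the job is handed in, with the robot touching nothing.
It also fails if it takes over 35 s, if anything falls off the work surface, if the arm or the gripper's body presses on something with over 40 N, if the wrist force passes 120 N, or if a joint passes its speed limit or range.

ROBOT

A 6-joint arm with a two-finger parallel gripper is mounted at the origin on the work surface. World frame = base frame: x ahead of the robot, y to its left, z up, the work surface at z = 0. Lengths are in m, angles in rad, forces in N, time in s.
With the tool pointing down it reaches from about 0.3 to 0.775 m from the base axis. Payload 14.6 kg.
Tool frame: the origin (TCP) lies at the very end of the fingers, on their centre line; the grasp point (between the pads) lies 19 mm behind it; z points along the fingers, y is the line along which they close (so a half turn about z gives the same grasp; the last joint's range is limited). The gripper opens to 94 mm and grips with 3 to 60 N. Pads are 16 mm wide; open, the fingers measure 119 mm over their backs; the gripper's body (75 mm by 177 mm) begins 78 mm behind the grasp point.
Start: joints at [-1.296, 0.3, 1.521, -0, 1.321, -0.067], TCP at [0.184, -0.518, 0.205] pointing down, gripper open.
Joint ranges: [-3.03, 3.03], [-0.79, 2.21], [0.23, 2.52], [-1.04, 4.18], [0, 3.07], [-2.55, 2.55]. Speed limits (rad/s): [2.22, 2.22, 2.57, 3.14, 3.14, 3.14].

INTERFACE

Orientations are given as [roll, pitch, yaw] about the fixed x, y, z axes, in that order (R = Rz(yaw) Ry(pitch) Rx(roll)).
In Python, from station import ctrl gives the robot as it stands.
- The arm moves only by the tool move_arm, never from a script. Its argument "targets" is a list of rows, each a list of 6 numbers: the shift along the tool's x, y, z in units of 1000 mm (1.0 is 1000 mm), then the turn, a rotation vector about the tool's x, y, z in units of 30 degrees (1.0 is 30 degrees). In form: [[tx, ty, tz, ax, ay, az], ...]. A call has exactly 5 rows; each row is the pose to reach, as a shift and turn from the pose commanded when the call began, along the tool's axes at that moment; what a row does not reach only later rows make up. A row lasts 1/12 s, in which the tool goes at most 41.7 mm and 7.16 degrees, less where a joint would pass 70% of its speed; a pose out of reach is approached as far as the arm can. A call with a number of a shift or a turn outside -1 to 1 is refused whole. A call with a gripper value outside its range is refused whole. "fingers" is the opening, from -1 (shut) to 1 (fully open), set as the call begins (left out, the last holds). The fingers move at their own pace and stop on an object; "grip_force" is the grip in N (left out, the last holds). Time passes only in rows, so rows that repeat a pose let the fingers close, or fill a call up. It gives the time, the measured TCP pose, the force and the opening at its end, in the units of the state.
- ctrl.get_obs(): the state, without advancing time (a new reading comes with each control period).
- ctrl.camera(name): name is "scene" or "top" or "wrist"; returns the picture (420x560x3 uint8, red, green, blue); there is no depth.
- ctrl.camera_info(name): a dict with "fx", "fy", "cx", "cy" (pixels), "rvec" (rotation vector, rad) and "tvec" (3), from world to camera coordinates, as OpenCV has them. Camera axes: x right, y down, z forward; pixel columns grow to the right and rows downward; lengths in m; the calibration is good to about 2 mm. A picture is of the moment at which its call begins: read the wrist's pose just before it. camera_info takes no time and is no camera call; for the wrist camera it gives the pose at the moment of the call.
- ctrl.hand_in(): hands the job in, once; it reports no verdict.
The state is a dict: "time_s": time; "qpos": joint angles; "joint_vel": joint speeds; "tau": joint torques, N m; "ee_pos": TCP position; "eef_rot": TCP orientation; "force": force on the tool from outside, world axes, zero at the start; "moment": the same for the moment, N m; "grip_width": finger opening in m.
Only numpy, scipy, OpenCV 4.12 (cv2) and the standard library are available. Lean on these libraries where they do the work, as an engineer would, in place of code of your own. Each camera call takes 0.05 s, during which the arm holds its last target. There are 200 camera calls.

## Working session

There is one attempt and no reset: what is moved stays moved. The work goes in short steps, Python scripts to look and compute and a tool call to move; the robot and the scene stay as the last step left them, time stands still between calls to the robot, and variables do not carry over. Pictures are saved under pics/ and viewed, on a budget of 10 in all, crops included, one or two more only if the job needs it, and the job is handed in when it is done.

Besides the shell and the picture viewer there is one more tool, called after "Request:" by a JSON object that holds its "api" and its "payload", one argument or row to a line. move_arm: Moves the arm, as the interface text tells. Shifts and turns lie within -1 to 1; 1 stands for 1000 mm of shift or 30 degrees of turn. Its arguments: {"type":"object","properties":{"targets":{"type":"array"},"fingers":{"type":"number"},"grip_force":{"type":"number"}},"required":["targets"]}

```bash
mkdir -p pics
python3 - <<'E'
from station import ctrl
import cv2
for n in("top","scene"):
    cv2.imwrite(f"pics/{n}0.png",ctrl.camera(n)[:,:,::-1]); print(n,ctrl.camera_info(n))
print(ctrl.get_obs())
E
```

```text
top {'fx': 456.9720907490596, 'fy': 456.9720907490596, 'cx': 277.8641006482444, 'cy': 204.4897201754001, 'rvec': array([ 2.25283736, -1.94317666,  0.20148417]), 'tvec': array([-0.07711869,  0.5051927 ,  0.95860238])}
scene {'fx': 505.71466790846563, 'fy': 505.71466790846563, 'cx': 284.0762927721924, 'cy': 199.45066449462644, 'rvec': array([ 1.73967481,  1.5979172 , -0.74832963]), 'tvec': array([-0.03138743, -0.29191367,  1.62215402])}
{'time_s': 0.1, 'qpos': array([-1.29558213e+00,  3.00386342e-01,  1.52150917e+00, -7.17302963e-06,
        1.32067219e+00, -6.66062581e-02]), 'joint_vel': array([ 0.00039804, -0.00119329, -0.00274456,  0.00169385, -0.00099201,
       -0.0005985 ]), 'tau': array([ 4.63634660e-04, -5.32648051e+01, -3.53285801e+01,  7.08997459e-02,
        2.34483078e-02, -6.33535251e-05]), 'ee_pos': array([ 0.1842927 , -0.51796686,  0.20496324]), 'eef_rot': array([-3.14061931e+00, -5.79631567e-05,  3.41822209e-01]), 'force': array([-0.24452591, -0.46813826,  0.17558512]), 'moment': array([-0.03947777, -0.01611421,  0.00306721]), 'grip_width': 0.09379468884611598}
```

View pics/top0.png

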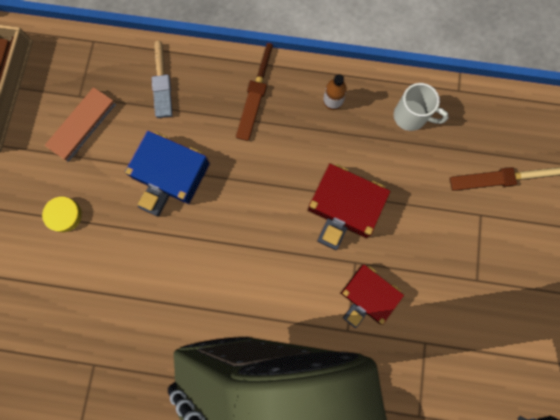

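View pics/scene0.png

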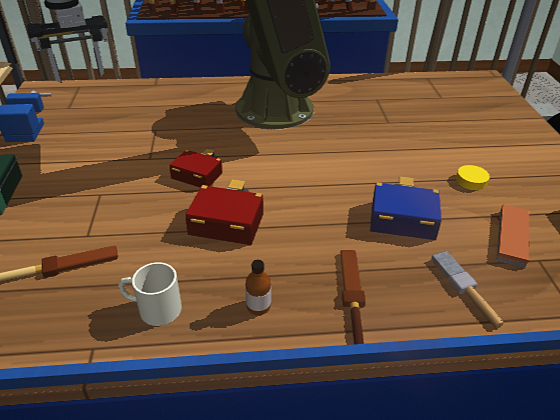

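The top view shows these candidates:
- Blue case at about (168,167), with its button at (152,200).
- Large red case at (348,200), with its button at (333,235).
- Small red look-alike at (372,293), with its button at (355,316).

The scene view shows the same blue case at (405,210). The blue thing at its left edge, (20,120), is some kind of clutter. By the description, the target is the blue case at top (168,167). Next I'll measure it and check a close crop.

```bash
cat > h.py <<'E'
import cv2, numpy as np
def ray(ci,px,z):
    R=cv2.Rodrigues(ci["rvec"])[0]; c=-R.T@ci["tvec"]
    d=R.T@np.array([(px[0]-ci["cx"])/ci["fx"],(px[1]-ci["cy"])/ci["fy"],1]); return c+d*(z-c[2])/d[2]
def proj(ci,p):
    R=cv2.Rodrigues(ci["rvec"])[0]; q=R@np.array(p)+ci["tvec"]; return ci["fx"]*q[0]/q[2]+ci["cx"],ci["fy"]*q[1]/q[2]+ci["cy"]
E
python3 - <<'E'
from station import ctrl
from h import *
im=cv2.imread("pics/top0.png"); hsv=cv2.cvtColor(im,cv2.COLOR_BGR2HSV); ci=ctrl.camera_info("top")
m=cv2.inRange(hsv,(105,120,40),(130,255,255)); m[:110]=0; m[:,:100]=0; m[230:]=0; m[:,230:]=0
c=max(cv2.findContours(m,0,2)[0],key=cv2.contourArea); r=cv2.minAreaRect(c); print(r)
for p in cv2.boxPoints(r): print("corner z.062",p,ray(ci,p,.062))
b=cv2.inRange(hsv,(15,100,90),(28,255,255)); b[:185]=0;b[218:]=0;b[:,:132]=0;b[:,170:]=0
for k in cv2.findContours(b,0,2)[0]:
    if cv2.contourArea(k)>30:
        q=cv2.minAreaRect(k); print("brass",q,ray(ci,q[0],.052),[ray(ci,p,.052)[:2].round(4) for p in cv2.boxPoints(q)])
crop=cv2.resize(im[110:240,90:250],None,fx=4,fy=4,interpolation=cv2.INTER_CUBIC); cv2.imwrite("pics/crop1.png",crop)
s=cv2.resize(cv2.imread("pics/scene0.png")[160:250,350:460],None,fx=5,fy=5,interpolation=cv2.INTER_CUBIC); cv2.imwrite("pics/crop2.png",s)
E
```

```text
((165.91358947753906, 165.42337036132812), (68.18107604980469, 50.23402404785156), 24.863697052001953)
corner z.062 [124.42215 173.87856] [0.5279858 0.3457884 0.062    ]
corner z.062 [145.54361 128.3007 ] [0.64030211 0.32144646 0.062     ]
corner z.062 [207.40503 156.96819] [0.59378131 0.1699754  0.062     ]
corner z.062 [186.28357 202.54604] [0.48397769 0.19718089 0.062     ]
brass ((144.5, 201.0), (32.0, 25.0), 90.0) [0.47566556 0.29203976 0.052     ] [array([0.5075, 0.3273]), array([0.5157, 0.2719]), array([0.4443, 0.2573]), array([0.4362, 0.3118])]
```

View pics/crop1.png

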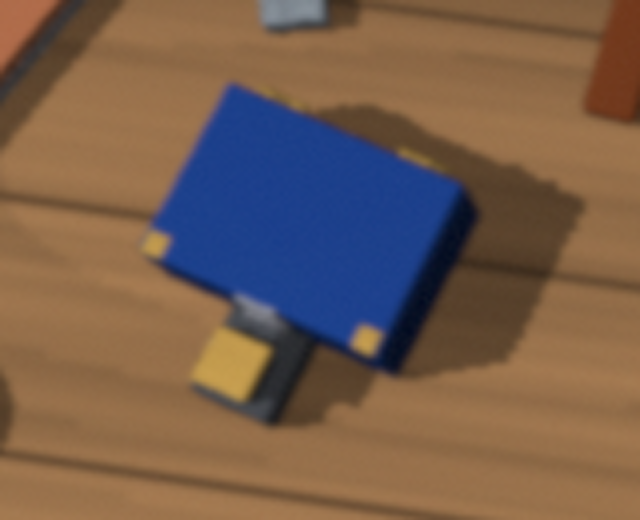

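The crop shows the blue case alone, with brass corner marks and a brass button at crop (232,365), which is about full-image (148,201). The brass mask leaked onto the wood, so I'll use the corners read from the crop.

Run:
```python
from station import ctrl
from h import *
ci=ctrl.camera_info("top"); f=lambda p,z: ray(ci,((p[0]+.5)/4-.5+90,(p[1]+.5)/4-.5+110),z)
B=np.array([f(p,.052) for p in[(217,328),(272,350),(245,402),(192,370)]]); print("btn",B.mean(0),[np.linalg.norm(B[i]-B[i-1]).round(4) for i in range(4)])
L=np.array([f(p,.062) for p in[(232,83),(465,188),(385,355),(146,256)]]); print(L,"lid",L.mean(0),[np.linalg.norm(L[i]-L[i-1]).round(4) for i in range(4)])
d=(L[0]+L[1]-L[2]-L[3])/2; y=np.arctan2(d[1],d[0]); e=L[0]+L[3]-L[1]-L[2]; print("yaw",y,np.arctan2(-e[0],e[1]))
y2=(y+np.arctan2(-e[0],e[1]))/2; x=np.array([np.cos(y2),np.sin(y2),0]); print("btn pred",L.mean(0)-.09*x, "diff in case frame",(B.mean(0)-L.mean(0))@x,(B.mean(0)-L.mean(0))@np.array([-x[1],x[0],0]))
cs=ctrl.camera_info("scene"); im=cv2.imread("pics/scene0.png")
for p in[B.mean(0),*L]:
    u=proj(cs,p); print(u); cv2.circle(im,(round(u[0]*1),round(u[1])),1,(0,255,0),-1)
cv2.imwrite("pics/chk.png",cv2.resize(im[160:250,350:460],None,fx=5,fy=5,interpolation=cv2.INTER_CUBIC))
```

```text
btn [0.4783626  0.28581058 0.052     ] [np.float64(0.027), np.float64(0.0338), np.float64(0.0324), np.float64(0.0355)]
[[0.6360957  0.31573116 0.062     ]
 [0.59407125 0.17351684 0.062     ]
 [0.493078   0.19983813 0.062     ]
 [0.52911463 0.34216087 0.062     ]] lid [0.5630899  0.25781175 0.062     ] [np.float64(0.1102), np.float64(0.1483), np.float64(0.1044), np.float64(0.1468)]
yaw -0.24840337804108711 -0.26775638031130566
btn pred [0.47607053 0.28078195 0.062     ] diff in case frame -0.0890672634471437 0.00544707543248155
(np.float64(405.7004257884913), np.float64(180.3304705054688))
(np.float64(439.7069317434473), np.float64(218.57747004022718))
(np.float64(372.1612584083802), np.float64(209.37737390286014))
(np.float64(373.28905650324765), np.float64(182.08678949817147))
(np.float64(435.52369262396326), np.float64(188.6596511748729))
```

View pics/chk.png

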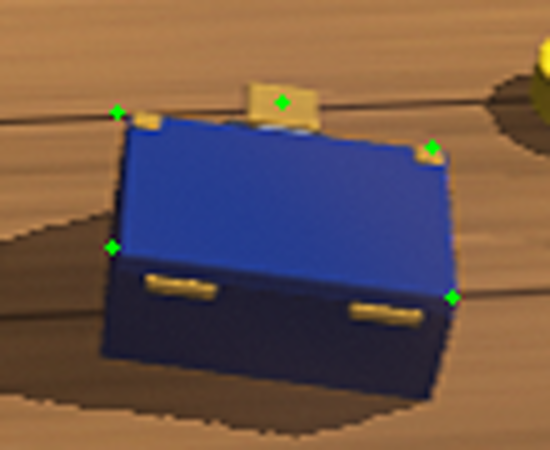

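The projected points agree with the scene view to about 2-3 mm. The results are:
- **Button:** about (0.477, 0.284, 0.052)
- **Lid centre:** about (0.564, 0.259)
- **Case yaw:** about -0.258

I'll use tool yaw 2.884, which keeps joint 6 in range and the wide side of the gripper across the case.

```bash
cat > go.py <<'E'
import sys,numpy as np
from station import ctrl
from scipy.spatial.transform import Rotation as R
# go.py x y z yaw n : tool-axis shifts/turns for n equal calls to a pointing-down pose
x,y,z,w,n=map(float,sys.argv[1:]); o=ctrl.get_obs()
p=np.array(o["ee_pos"]); r=R.from_euler("xyz",o["eef_rot"]); T=R.from_euler("xyz",[np.pi,0,w])
d=(np.array([x,y,z])-p)/n; rv=(r.inv()*T).as_rotvec(); st=R.from_rotvec(rv/n)
print("t",o["time_s"],"p",p.round(4),"rot",o["eef_rot"].round(3),"F",o["force"].round(1))
for i in range(int(n)):
    print(r.inv().apply(d).round(4),(np.degrees(rv/n)/30).round(3)); r=r*st
E
python3 go.py .477 .284 .22 2.884 5
```

```text
t 0.1 p [ 0.1843 -0.518   0.205 ] rot [-3.141 -0.     0.342] F [-0.2 -0.5  0.2]
[ 0.1089 -0.1315 -0.0029] [-0.    -0.    -0.971]
[ 0.1592 -0.0618 -0.0029] [-0.    -0.    -0.971]
[ 0.1691  0.0235 -0.003 ] [-0.    -0.    -0.971]
[ 0.1363  0.1028 -0.003 ] [-0.    -0.    -0.971]
[ 0.069   0.1562 -0.003 ] [-0.    -0.    -0.971]
```

Request:
{"api": "move_arm", "payload": {
  "targets": [
    [0.022, -0.026, -0.003, 0, 0, -0.194],
    [0.044, -0.053, -0.003, 0, 0, -0.388],
    [0.065, -0.079, -0.003, 0, 0, -0.582],
    [0.087, -0.105, -0.003, 0, 0, -0.776],
    [0.109, -0.131, -0.003, 0, 0, -0.97]
  ],
  "fingers": -1
}}

```text
time_s: 0.52
ee_pos: [0.2432, -0.3566, 0.2081]
eef_rot: [-3.141, -0.0, 0.854]
force: [0.9, 0.2, 1.0]
grip_width: 0.0642
```

Request:
{"api": "move_arm", "payload": {
  "targets": [
    [0.032, -0.012, -0.003, 0, 0, -0.194],
    [0.064, -0.025, -0.003, 0, 0, -0.388],
    [0.095, -0.037, -0.003, 0, 0, -0.582],
    [0.127, -0.049, -0.003, 0, 0, -0.776],
    [0.159, -0.062, -0.003, 0, 0, -0.97]
  ]
}}

```text
time_s: 0.93
ee_pos: [0.3016, -0.1963, 0.2114]
eef_rot: [3.142, -0.0, 1.362]
force: [0.7, 0.4, 0.5]
grip_width: 0.0309
```

Request:
{"api": "move_arm", "payload": {
  "targets": [
    [0.034, 0.005, -0.003, 0, 0, -0.194],
    [0.068, 0.009, -0.003, 0, 0, -0.388],
    [0.101, 0.014, -0.003, 0, 0, -0.582],
    [0.135, 0.019, -0.003, 0, 0, -0.776],
    [0.169, 0.023, -0.003, 0, 0, -0.97]
  ]
}}

```text
time_s: 1.35
ee_pos: [0.3599, -0.0358, 0.2145]
eef_rot: [3.141, 0.0, 1.87]
force: [1.0, -0.6, 0.5]
grip_width: 0.0008
```

Request:
{"api": "move_arm", "payload": {
  "targets": [
    [0.027, 0.021, -0.003, 0, 0, -0.194],
    [0.054, 0.041, -0.003, 0, 0, -0.388],
    [0.082, 0.062, -0.003, 0, 0, -0.582],
    [0.109, 0.082, -0.003, 0, 0, -0.776],
    [0.136, 0.103, -0.003, 0, 0, -0.97]
  ]
}}

```text
time_s: 1.77
ee_pos: [0.4189, 0.1243, 0.2173]
eef_rot: [-3.141, -0.0, 2.379]
force: [0.3, -0.2, 0.1]
grip_width: 0.0002
```

```bash
python3 go.py .477 .284 .18 2.884 1
```

```text
t 1.7667 p [0.4189 0.1243 0.2173] rot [-3.141 -0.     2.379] F [ 0.3 -0.2  0.1]
[0.0683 0.1556 0.0373] [-0.    -0.    -0.965]
```

Request:
{"api": "move_arm", "payload": {
  "targets": [
    [0.014, 0.031, 0.007, 0, 0, -0.193],
    [0.027, 0.062, 0.015, 0, 0, -0.386],
    [0.041, 0.093, 0.022, 0, 0, -0.579],
    [0.054, 0.125, 0.03, 0, 0, -0.772],
    [0.068, 0.156, 0.037, 0, 0, -0.965]
  ]
}}

```text
time_s: 2.18
ee_pos: [0.4785, 0.2836, 0.1795]
eef_rot: [-3.141, -0.0, 2.884]
force: [0.1, -0.4, 0.7]
grip_width: 0.0001
```

Request:
{"api": "move_arm", "payload": {
  "targets": [
    [0, 0, 0.025, 0, 0, 0],
    [0, 0, 0.05, 0, 0, 0],
    [0, 0, 0.075, 0, 0, 0],
    [0, 0, 0.1, 0, 0, 0],
    [0, 0, 0.11, 0, 0, 0]
  ]
}}

```text
time_s: 2.6
ee_pos: [0.4769, 0.2812, 0.067]
eef_rot: [-3.138, -0.004, 2.879]
force: [-1.4, 0.7, -0.1]
grip_width: 0.0003
```

```bash
python3 go.py .477 .284 .056 2.884 1
python3 - <<'E'
from station import ctrl
import cv2,numpy as np
cv2.imwrite("pics/hov.png",np.hstack([cv2.resize(ctrl.camera(n)[:,:,::-1][a:b,c:d],(400,400)) for n,a,b,c,d in(("top",110,230,90,210),("scene",130,250,345,465))]))
E
```

```text
t 2.6 p [0.4769 0.2812 0.067 ] rot [-3.138 -0.004  2.879] F [-1.4  0.7 -0.1]
[0.0005 0.0027 0.011 ] [-0.006 -0.007 -0.01 ]
```

View pics/hov.png

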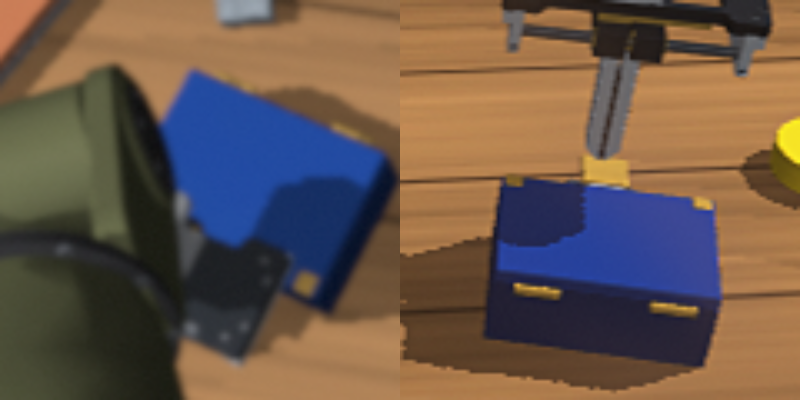

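The closed fingertip, at crop (605,160), hangs just over the button pad in the scene view. Now pressing.

Request:
{"api": "move_arm", "payload": {
  "targets": [
    [0, 0.002, 0.006, 0, 0, 0],
    [0, 0.002, 0.011, 0, 0, 0],
    [0, 0.002, 0.015, 0, 0, 0],
    [0, 0.002, 0.019, 0, 0, 0],
    [0, 0.002, 0.022, 0, 0, 0]
  ]
}}

```text
time_s: 3.12
ee_pos: [0.4792, 0.284, 0.0486]
eef_rot: [3.141, 0.001, 2.879]
force: [-0.2, -0.4, 2.0]
grip_width: 0.0006
```

Run:
```python
from station import ctrl
import cv2,numpy as np
o=ctrl.get_obs();print(o["ee_pos"],o["force"])
cv2.imwrite("pics/pr.png",np.hstack([cv2.resize(ctrl.camera(n)[:,:,::-1][a:b,c:d],(400,400)) for n,a,b,c,d in(("top",110,230,90,210),("scene",130,250,345,465))]))
```

```text
[0.47915114 0.28403137 0.04862056] [-0.1846365  -0.39954048  2.04702538]
```

View pics/pr.png

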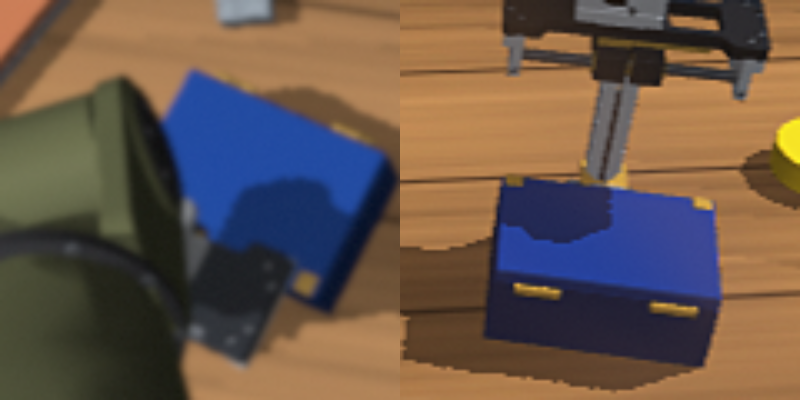

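The finger is about 3 mm into the button's travel at 2 N and the lid is still shut. I'll press a little further.

Request:
{"api": "move_arm", "payload": {
  "targets": [
    [0, 0, 0.001, 0, 0, 0],
    [0, 0, 0.002, 0, 0, 0],
    [0, 0, 0.003, 0, 0, 0],
    [0, 0, 0.003, 0, 0, 0],
    [0, 0, 0.003, 0, 0, 0]
  ]
}}

```text
time_s: 3.63
ee_pos: [0.479, 0.2839, 0.0456]
eef_rot: [3.141, 0.0, 2.879]
force: [0.8, 0.5, 3.3]
grip_width: 0.0006
```

Run:
```python
from station import ctrl
import cv2,numpy as np
o=ctrl.get_obs();print(o["ee_pos"],o["force"])
a=ctrl.camera("scene")[:,:,::-1]; cv2.imwrite("pics/pr2.png",a)
b=cv2.imread("pics/scene0.png"); print("changed px",(cv2.absdiff(a,b).max(2)[150:250,360:450]>40).sum())
```

```text
[0.47895104 0.28388613 0.04560704] [0.7968027  0.49228255 3.2737262 ]
changed px 1826
```

View pics/pr2.png

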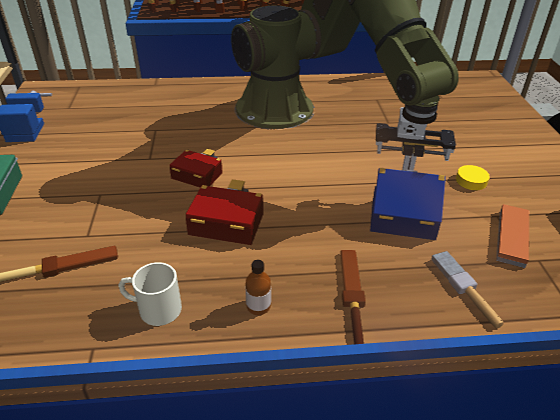

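The lid has sprung up: its front edge has risen from about (405,186) to (412,172), and the red cases are shut. Next I'll go straight up, then back over the lid's front edge, and check the lid angle.

Request:
{"api": "move_arm", "payload": {
  "targets": [
    [0, 0, -0.03, 0, 0, 0],
    [0, 0, -0.06, 0, 0, 0],
    [0, 0, -0.09, 0, 0, 0],
    [0, 0, -0.12, 0, 0, 0],
    [0, 0, -0.135, 0, 0, 0]
  ]
}}

```text
time_s: 4.1
ee_pos: [0.4794, 0.2841, 0.184]
eef_rot: [3.139, 0.003, 2.879]
force: [0.2, -0.5, -0.6]
grip_width: 0.0007
```

```bash
python3 go.py .5544 .2634 .175 2.884 1
python3 - <<'E'
from station import ctrl
from h import *
ims={n:ctrl.camera(n)[:,:,::-1] for n in("top","scene")}; u=np.array([np.cos(-.258),np.sin(-.258),0]); v=np.array([-u[1],u[0],0]); b=np.array([.477,.284,0])
for n in ims:
    im=ims[n].copy(); ci=ctrl.camera_info(n)
    for s in(-.075,.075):
        for a,z in((.072,.14),(.145,.05)):
            q=proj(ci,b+a*u+s*v+[0,0,z]); cv2.circle(im,(round(q[0]),round(q[1])),1,(0,255,0),-1)
    ims[n]=im
cv2.imwrite("pics/open.png",np.hstack([cv2.resize(ims[n][a:b,c:d],(400,400)) for n,a,b,c,d in(("top",110,230,90,210),("scene",130,250,345,465))]))
E
```

```text
t 4.1 p [0.4794 0.2841 0.184 ] rot [3.139e+00 3.000e-03 2.879e+00] F [ 0.2 -0.5 -0.6]
[-0.0778 -0.0006  0.0092] [ 0.004  0.005 -0.01 ]
```

View pics/open.png

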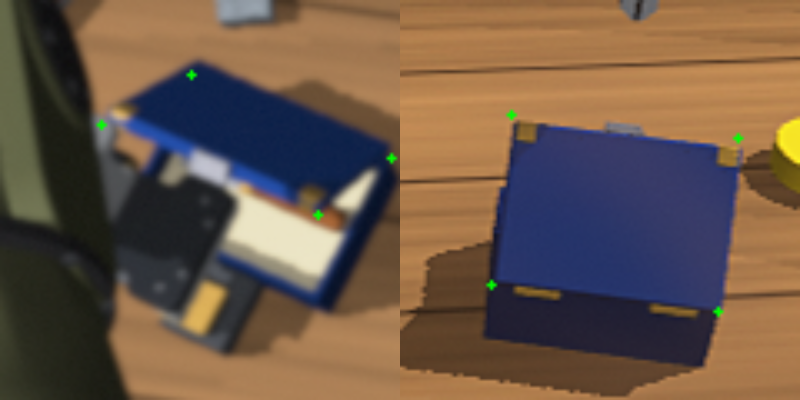

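The lid is fully open. Its front corners lie on the predicted points within a few mm in both views. Moving back over it, then pushing down along the lid's arc.

Request:
{"api": "move_arm", "payload": {
  "targets": [
    [-0.02, 0, 0, 0, 0, 0],
    [-0.04, 0, 0, 0, 0, 0],
    [-0.06, 0, 0, 0, 0, 0],
    [-0.078, 0, 0.004, 0, 0, 0],
    [-0.078, 0, 0.015, 0, 0, 0]
  ]
}}

```text
time_s: 4.62
ee_pos: [0.5562, 0.2625, 0.1643]
eef_rot: [-3.141, 0.0, 2.877]
force: [-0.0, -0.7, -0.7]
grip_width: 0.0004
```

Request:
{"api": "move_arm", "payload": {
  "targets": [
    [0, 0, 0.012, 0, 0, 0],
    [0, 0, 0.024, 0, 0, 0],
    [0.002, 0, 0.034, 0, 0, 0],
    [0.005, 0, 0.044, 0, 0, 0],
    [0.008, 0, 0.054, 0, 0, 0]
  ]
}}

```text
time_s: 5.03
ee_pos: [0.5451, 0.2664, 0.1107]
eef_rot: [3.141, -0.0, 2.88]
force: [-0.1, -0.1, 2.2]
grip_width: -0.0001
```

```bash
python3 go.py .530 .270 .066 2.884 1
```

```text
t 5.0333 p [0.5451 0.2664 0.1107] rot [ 3.141 -0.     2.88 ] F [-0.1 -0.1  2.2]
[ 0.0155 -0.0005  0.0447] [ 0.    -0.001 -0.008]
```

Request:
{"api": "move_arm", "payload": {
  "targets": [
    [0.003, 0, 0.01, 0, 0, 0],
    [0.006, 0, 0.02, 0, 0, 0],
    [0.009, 0, 0.03, 0, 0, 0],
    [0.011, 0, 0.038, 0, 0, 0],
    [0.012, 0, 0.044, 0, 0, 0]
  ]
}}

```text
time_s: 5.45
ee_pos: [0.5342, 0.2689, 0.0662]
eef_rot: [-3.141, -0.001, 2.879]
force: [-0.9, 0.5, 1.6]
grip_width: 0.0005
```

Request:
{"api": "move_arm", "payload": {
  "targets": [
    [0, 0, 0.001, 0, 0, 0],
    [0, 0, 0.003, 0, 0, 0],
    [0, 0, 0.004, 0, 0, 0],
    [0, 0, 0.005, 0, 0, 0],
    [0, 0, 0.005, 0, 0, 0]
  ]
}}

```text
time_s: 5.87
ee_pos: [0.5351, 0.2687, 0.0626]
eef_rot: [3.141, 0.0, 2.878]
force: [-0.2, -0.9, 1.6]
grip_width: 0.0001
```

Request:
{"api": "move_arm", "payload": {
  "targets": [
    [0, 0, 0.001, 0, 0, 0],
    [0, 0, 0.002, 0, 0, 0],
    [0, 0, 0.003, 0, 0, 0],
    [0, 0, 0.003, 0, 0, 0],
    [0, 0, 0.003, 0, 0, 0]
  ]
}}

```text
time_s: 6.28
ee_pos: [0.5351, 0.2689, 0.0608]
eef_rot: [3.141, 0.001, 2.879]
force: [-5.9, -1.3, 14.0]
grip_width: 0.0001
```

Request:
{"api": "move_arm", "payload": {
  "targets": [
    [0, 0, 0.001, 0, 0, 0],
    [0, 0, 0.001, 0, 0, 0],
    [0, 0, 0.001, 0, 0, 0],
    [0, 0, 0.001, 0, 0, 0],
    [0, 0, 0.001, 0, 0, 0]
  ]
}}

```text
time_s: 6.7
ee_pos: [0.5351, 0.269, 0.0606]
eef_rot: [3.141, 0.001, 2.879]
force: [-9.9, -3.2, 22.4]
grip_width: 0.0006
```

Request:
{"api": "move_arm", "payload": {
  "targets": [
    [0, 0, -0.01, 0, 0, 0],
    [0, 0, -0.03, 0, 0, 0],
    [0, 0, -0.06, 0, 0, 0],
    [0, 0, -0.1, 0, 0, 0],
    [0, 0, -0.14, 0, 0, 0]
  ]
}}

```text
time_s: 7.12
ee_pos: [0.5345, 0.2685, 0.1997]
eef_rot: [-3.141, -0.001, 2.879]
force: [0.3, 0.4, 0.4]
grip_width: 0.0005
```

Request:
{"api": "move_arm", "payload": {
  "targets": [
    [0.03, 0, -0.01, 0, 0, 0],
    [0.06, 0, -0.01, 0, 0, 0],
    [0.09, 0, -0.01, 0, 0, 0],
    [0.12, 0, -0.01, 0, 0, 0],
    [0.12, 0, -0.01, 0, 0, 0]
  ]
}}

```text
time_s: 7.53
ee_pos: [0.4156, 0.301, 0.209]
eef_rot: [3.141, -0.0, 2.881]
force: [-0.3, -0.4, -0.4]
grip_width: 0.0004
```

Run:
```python
from station import ctrl
import cv2
o=ctrl.get_obs();print(o["time_s"],o["ee_pos"],o["force"])
a=ctrl.camera("scene")[:,:,::-1]; cv2.imwrite("pics/end.png",cv2.resize(a[120:260,150:470],(800,350)))
```

```text
7.5333 [0.41563067 0.30103814 0.20896864] [-0.26359244 -0.3685435  -0.38091969]
```

View pics/end.png

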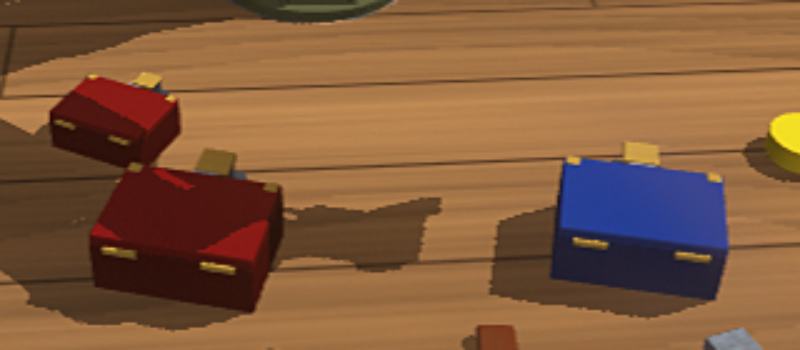

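The blue lid is shut with the arm well clear: its front edge is at crop (640,165) and the button at (640,152) is in view again. Both red cases are shut. I'll compare with the start image and hand in.

Run:
```python
from station import ctrl
import cv2
a=ctrl.camera("scene")[:,:,::-1]; b=cv2.imread("pics/scene0.png")
print("blue case diff px",(cv2.absdiff(a,b).max(2)[170:245,365:445]>40).sum(), ctrl.get_obs()["time_s"]); print(ctrl.hand_in())
```

```text
blue case diff px 0 7.6333
the job is handed in; nothing more can be done
None
```

I pressed the blue case's brass button with the closed fingertips and the lid sprung fully open. I then pushed the lid back down until it snapped shut, moved the arm clear and handed in at 7.6 s.

- **Opening:** the lid released at about 6 mm of button travel and 3.3 N. Pictures from two cameras showed the front corners within a few mm of where a fully open lid should be.
- **Closing:** I pushed down to about 22 N, above the roughly 8 N the catch needs. The lid stayed shut by itself once the arm left.
- **Last checks:** the final picture of the blue case matched the starting one, with no pixel noticeably changed. Both red cases looked shut, and the wrist force was about zero.
- **Small disagreement:** the button measured about 5 mm to one side of the case's centre line. That was small on a 34 mm pad, and no check failed.

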